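# Index the dish-imaging carousel and stack the photographed dish

### The job

The dish under the camera has been photographed. Turn the carousel exactly one station counter-clockwise seen from above, as its arrow shows (its black knobs are there to push it by), so that it clicks home with the next dish under the camera and the photographed dish out at the left. Then lift the photographed dish off the table and set it down, without dropping it, squarely on top of the small pile of finished dishes at the left; leave everything else where it is.

Things in the scene. Friction and masses are not known exactly. Their poses are not given: they have to be found in the camera images.
- imager: fixed dish-imaging stand: round white foot with a turning grey metal table, and at the back a steel column (172 mm from the axis, 280 mm high) that holds a camera over the table's rear station. Origin on the table's axis at bench level; x points from the axis to the column (away from the robot, turned up to 0.25 rad), y left, z up
- turntable (a joint): angle of the table in rad, 0 at the start, + = counter-clockwise from above (camera to left, left to front, front to right, right to camera); 1.571 a station, no end stop. A spring roller drops into a V notch at each station: 4 to 6 N at a knob push it out, 1 to 2 N turn it between notches; within 0.07 rad of a station it snaps home by itself; elsewhere it stays where left
- detent_pivot (a point): pivot of the spring arm whose steel roller presses on the table's edge at the right rear of the stand; the arm and its bracket are 45 mm high and reach with the foot at most 175 mm from the table's axis; leave it alone
- camera_spot (a point): fixed point on the rear station, 78 mm from the axis, at the height of the table's top face (32 mm). The camera hangs above it: ring light 54 mm in diameter with its underside 157 mm above the bench, camera 40 mm square above that, up to 300 mm with its cable
- unload_spot (a point): fixed point on the stand's left (unloading) station, 78 mm left of the axis, at the height of the table's top face (32 mm)
- nest_photographed (a point): nest centre on the table's top face, under the camera at the start; turns with the table (grey metal plate, 260 mm in diameter, top 32 mm above the bench). Dark round spot 78 mm from the axis between two blue curved ribs (6.5 mm high, 4 mm thick, 64 mm apart inside) on its inner and outer side; open along the circumference: grip a dish there, closing along the tangent
- nest_left (a point): nest centre on the table's top face, at the left at the start, empty; turns with the table (grey metal plate, 260 mm in diameter, top 32 mm above the bench). Dark round spot 78 mm from the axis between two blue curved ribs (6.5 mm high, 4 mm thick, 64 mm apart inside) on its inner and outer side; open along the circumference: grip a dish there, closing along the tangent
- nest_front (a point): nest centre on the table's top face, nearest the robot at the start; turns with the table (grey metal plate, 260 mm in diameter, top 32 mm above the bench). Dark round spot 78 mm from the axis between two blue curved ribs (6.5 mm high, 4 mm thick, 64 mm apart inside) on its inner and outer side; open along the circumference: grip a dish there, closing along the tangent
- nest_right (a point): nest centre on the table's top face, at the right at the start (next dish); turns with the table (grey metal plate, 260 mm in diameter, top 32 mm above the bench). Dark round spot 78 mm from the axis between two blue curved ribs (6.5 mm high, 4 mm thick, 64 mm apart inside) on its inner and outer side; open along the circumference: grip a dish there, closing along the tangent
- knob_front (a point): top centre of the black push knob outside nest_front: upright post 12 mm in diameter, standing 34 mm above the table's top face (its top 66 mm above the bench), 121.5 mm from the table's axis; it turns with the table
- knob_right (a point): top centre of the black push knob outside nest_right: upright post 12 mm in diameter, standing 34 mm above the table's top face (its top 66 mm above the bench), 121.5 mm from the table's axis; it turns with the table
- knob_left (a point): top centre of the black push knob outside nest_left: upright post 12 mm in diameter, standing 34 mm above the table's top face (its top 66 mm above the bench), 121.5 mm from the table's axis; it turns with the table
- dish_amber: closed clear culture dish with lid, a plain disc 60 mm in diameter and 15 mm high, about 30 g; origin at the centre of its underside, z up (its yaw means nothing); amber agar; on the table at the start (which nest is drawn at random)
- dish_red: closed clear culture dish with lid, a plain disc 60 mm in diameter and 15 mm high, about 30 g; origin at the centre of its underside, z up (its yaw means nothing); red agar; on the table at the start (which nest is drawn at random)
- dish_beige: closed clear culture dish with lid, a plain disc 60 mm in diameter and 15 mm high, about 30 g; origin at the centre of its underside, z up (its yaw means nothing); beige agar; on the table at the start (which nest is drawn at random)
- pile_lower: closed clear culture dish with lid, a plain disc 60 mm in diameter and 15 mm high, about 30 g; origin at the centre of its underside, z up (its yaw means nothing); amber agar; the lower dish of the pile of two finished dishes standing on the bench left of the stand
- pile_upper: closed clear culture dish with lid, a plain disc 60 mm in diameter and 15 mm high, about 30 g; origin at the centre of its underside, z up (its yaw means nothing); beige agar; the upper dish of that pile, its lid top 30 mm above the bench
- lab_timer: white kitchen-style timer, 58 x 66 x 18 mm, right of the stand; a bystander, origin under its centre
- marker_black: black and white marker pen, 135 mm long, lying right of the stand; a bystander, origin under its centre
- forceps: steel forceps, 130 mm long, lying right of the stand; a bystander, origin under its centre
- petri_dish: single large petri dish with pink agar, 92 mm in diameter, 16 mm high, beyond the pile; a bystander, origin under its centre
- loose_tube: capped plastic tube with green cap, 120 mm long, 22 mm thick, lying farther right; a bystander, origin under its centre
- notebook: dark blue notebook, 210 x 152 x 14 mm, left of the pile; a bystander, origin under its centre

How it is judged:
On the way:
1. the table has been turned one station counter-clockwise and rests in its detent with all three dishes in their nests (value of joint turntable between 1.5358 and 1.6058 rad and velocity of joint turntable between -0.05 and 0.05 rad/s and ((horizontal distance between dish_amber and nest_photographed below 0.005 m and z of dish_amber in the frame of nest_photographed between -0.003 and 0.003 m) or (horizontal distance between dish_red and nest_photographed below 0.005 m and z of dish_red in the frame of nest_photographed between -0.003 and 0.003 m) or (horizontal distance between dish_beige and nest_photographed below 0.005 m and z of dish_beige in the frame of nest_photographed between -0.003 and 0.003 m)) and ((horizontal distance between dish_amber and nest_right below 0.005 m and z of dish_amber in the frame of nest_right between -0.003 and 0.003 m) or (horizontal distance between dish_red and nest_right below 0.005 m and z of dish_red in the frame of nest_right between -0.003 and 0.003 m) or (horizontal distance between dish_beige and nest_right below 0.005 m and z of dish_beige in the frame of nest_right between -0.003 and 0.003 m)) and ((horizontal distance between dish_amber and nest_front below 0.005 m and z of dish_amber in the frame of nest_front between -0.003 and 0.003 m) or (horizontal distance between dish_red and nest_front below 0.005 m and z of dish_red in the frame of nest_front between -0.003 and 0.003 m) or (horizontal distance between dish_beige and nest_front below 0.005 m and z of dish_beige in the frame of nest_front between -0.003 and 0.003 m))), for 0.3 s.
At the end, for the whole second after the job is handed in: The table rests one station (1.571 +- 0.035 rad) counter-clockwise of its start; the dish first under the camera lies flat on the pile, centred on the dish below within 5 mm, as are the pile's two dishes, the lower within 20 mm of its start; the other two lie in their nests within 5 mm (value of joint turntable between 1.5358 and 1.6058 rad and velocity of joint turntable between -0.05 and 0.05 rad/s and ((horizontal distance between dish_amber and pile_upper below 0.005 m and z of dish_amber in the frame of pile_upper between 0.012 and 0.018 m and angle between dish_amber's own z axis and vertical below 0.05 rad and linear speed of dish_amber below 0.02 m/s) or (horizontal distance between dish_red and pile_upper below 0.005 m and z of dish_red in the frame of pile_upper between 0.012 and 0.018 m and angle between dish_red's own z axis and vertical below 0.05 rad and linear speed of dish_red below 0.02 m/s) or (horizontal distance between dish_beige and pile_upper below 0.005 m and z of dish_beige in the frame of pile_upper between 0.012 and 0.018 m and angle between dish_beige's own z axis and vertical below 0.05 rad and linear speed of dish_beige below 0.02 m/s)) and horizontal distance between pile_upper and pile_lower below 0.005 m and z of pile_upper in the frame of pile_lower between 0.012 and 0.018 m and distance of pile_lower from where it was at the start of the episode below 0.02 m and ((horizontal distance between dish_amber and nest_right below 0.005 m and z of dish_amber in the frame of nest_right between -0.003 and 0.003 m) or (horizontal distance between dish_red and nest_right below 0.005 m and z of dish_red in the frame of nest_right between -0.003 and 0.003 m) or (horizontal distance between dish_beige and nest_right below 0.005 m and z of dish_beige in the frame of nest_right between -0.003 and 0.003 m)) and ((horizontal distance between dish_amber and nest_front below 0.005 m and z of dish_amber in the frame of nest_front between -0.003 and 0.003 m) or (horizontal distance between dish_red and nest_front below 0.005 m and z of dish_red in the frame of nest_front between -0.003 and 0.003 m) or (horizontal distance between dish_beige and nest_front below 0.005 m and z of dish_beige in the frame of nest_front between -0.003 and 0.003 m))); the robot touches nothing.
It fails at once if the table is turned past the next station, or backwards out of its notch (value of joint turntable above 1.8708 rad or value of joint turntable below -0.3 rad).
It fails at once if a dish is tipped (angle between any of dish_amber, dish_red, dish_beige, pile_lower, pile_upper's own z axis and vertical above 0.4 rad).
It fails at once if a dish is dropped or flung (linear speed of any of dish_amber, dish_red, dish_beige above 0.8 m/s).
It fails at once if a bystander is pushed more than 30 mm from its place (distance of any of lab_timer, marker_black, forceps, petri_dish, loose_tube, notebook from where it was at the start of the episode above 0.03 m).
It also fails if it takes over 61 s, if anything falls off the work surface, if the arm or the gripper's body presses on something with over 40 N, if the wrist force passes 120 N, or if a joint passes its speed limit or range.

### The arm

A 7-joint arm with a two-finger parallel gripper is mounted at the origin on a cart in front of the work surface, level with it; the furniture and walls round the work are solid. World frame = base frame: x ahead of the robot, y to its left, z up, the work surface at z = 0. Lengths are in m, angles in rad, forces in N, time in s.
With the tool pointing down it reaches from about 0.425 to 0.875 m from the base axis. Payload 8.4 kg.
Tool frame: the origin (TCP) lies midway between the tips of the shut fingers; the grasp point (between the pads) lies 19 mm behind it; z points along the fingers, y is the line along which they close (so a half turn about z gives the same grasp; the last joint's range is limited). The gripper opens to 85 mm and grips with 20 to 120 N. Pads are 22 mm wide; open, the fingers measure 114 mm over their backs; the gripper's body (76 mm by 85 mm) begins 54 mm behind the grasp point. The pads swing forward as they close: fully open they stand 13 mm farther back than shut.
Start: joints at [1.063, 0.333, 0.04, 1.465, -0.013, 1.343, -0.059], TCP at [0.258, -0.596, 0.231] pointing down, gripper open.
Joint ranges: [-2.58, 2.58], [-0.38, 2.09], [-1.3, 1.39], [0.25, 2.4], [-1.5, 4.64], [0.08, 2.09], [-2.65, 2.65]. Speed limits (rad/s): [2.22, 2.22, 2.79, 2.79, 3.14, 3.14, 3.14].

### API

Orientations are given as a rotation vector (axis times angle).
In Python, from cell import arm gives the robot as it stands.
- The arm moves only by the tool drive_effector, called after "Emit:" by a JSON object that holds its "method" and its "body", one argument or row to a line. Schema: {"type":"object","properties":{"plan":{"type":"array","items":{"type":"array","items":{"type":"array","items":{"type":"number"},"minItems":5,"maxItems":5},"minItems":1,"maxItems":12},"minItems":1,"maxItems":1},"only":{"type":"string"},"quiet":{"type":"boolean"},"lines":{"type":"string"}},"required":["plan"],"additionalProperties":false}. plan is a list that holds a single list of rows (three levels of brackets), with 1 to 12 rows, each of 5 numbers: the finger opening in m, then dx, dy, dz in shares of the most that a row can go, 1 being 50 mm, then a turn about the tool's z in normalised numbers (1 is 90 degrees); each row shifts and turns the commanded pose from where the row before left it, along the tool's axes as they then stand; what a row does not reach is not made up. A row lasts 1/10 s, in which the tool goes at most 0.05 m and 0.15 rad, less where a joint would pass 70% of its speed; a pose out of reach is approached as far as the arm can. The fingers move at their own pace and stop on an object; the grip force is fixed at half the most. Time passes only in rows, so rows that do not move let the fingers close. The tool returns the time, the measured TCP pose, the force, the opening and the grip force at its end. only (a regular expression) keeps the lines of the reply that match it, lines (a string "A,B") keeps lines A to B, and quiet returns only ok. A shift or turn number past 1, either way, is cut back to 1. Input that does not fit is refused with a message, and nothing moves.
- arm.read_state(): the state, without advancing time (a new reading comes with each control period).
- arm.get_image(name): name is "scene" or "side" or "wrist"; returns a dict with "frame" (384x512x3 uint8, red, green, blue), "mtx" (3x3 intrinsics, pixels), "dist" ([k1, k2, p1, p2, k3] as OpenCV has them; the pictures are not rectified), "eye" and "attitude" of the camera in the world. Camera axes: x right, y down, z forward; pixel columns grow to the right and rows downward; lengths in m; the calibration is good to about 2 mm. A picture is of the moment at which its call begins. There is no depth.
- arm.close_job(): hands the job in; it is judged then, once.
The state is a dict: "time_s": time; "joint_positions": joint angles; "dq": joint speeds; "joint_efforts": joint torques, N m; "tcp_pos": TCP position; "ee_rot": TCP orientation; "wrist_force": force on the tool from outside, world axes, zero at the start; "torque": the same for the moment, N m; "grip_width": finger opening in m; "gripper_force": force on a finger pad.
Only numpy, scipy, OpenCV 4.12 (cv2) and the standard library are available. Lean on these libraries where they do the work, as an engineer would, in place of code of your own. Each camera call takes 0.05 s, during which the arm holds its last target. There are 200 camera calls.

## Working session

There is one attempt and no reset: what is moved stays moved. The work goes in short steps, Python scripts to look and compute and a tool call to move; the robot and the scene stay as the last step left them, time stands still between calls to the robot, and variables do not carry over. Pictures are saved under pics/ and viewed, at most 12 in all, crops included, and the job is handed in when it is done.

```bash
ls; mkdir -p pics; python3 - <<'E'
from cell import arm
import cv2,numpy as np
s=arm.read_state()
print({k:np.round(v,3).tolist() for k,v in s.items()})
for n in("scene","side"):
    d=arm.get_image(n); cv2.imwrite(f"pics/{n}0.png",d["frame"][:,:,::-1])
    print(n,np.round(d["mtx"],1).tolist(),np.round(d["dist"],4),np.round(d["eye"],3),np.round(d["attitude"],3))
E
```

```text
cell.py
pics
{'time_s': 0.0, 'joint_positions': [1.063, 0.334, 0.04, 1.466, -0.013, 1.343, -0.058], 'dq': [-0.002, 0.001, -0.0, -0.0, -0.002, -0.001, 0.001], 'joint_efforts': [-0.0, -65.856, 1.366, -40.556, 0.017, 0.013, -0.0], 'tcp_pos': [0.258, -0.596, 0.23], 'ee_rot': [-3.075, -0.637, 0.001], 'wrist_force': [0.295, -0.527, 0.22], 'torque': [0.045, 0.029, -0.042], 'gripper_force': 0.0, 'grip_width': 0.085}
scene [[405.8, 0.0, 249.4], [0.0, 405.8, 192.2], [0.0, 0.0, 1.0]] [-0.1025  0.      0.      0.      0.    ] [-0.019 -0.792  0.781] [-2.101  0.689 -0.373]
side [[495.2, 0.0, 256.8], [0.0, 495.2, 191.3], [0.0, 0.0, 1.0]] [-0.1692  0.      0.      0.      0.    ] [ 1.012 -0.784  1.439] [-2.495 -0.638  0.208]
```

View pics/scene0.png

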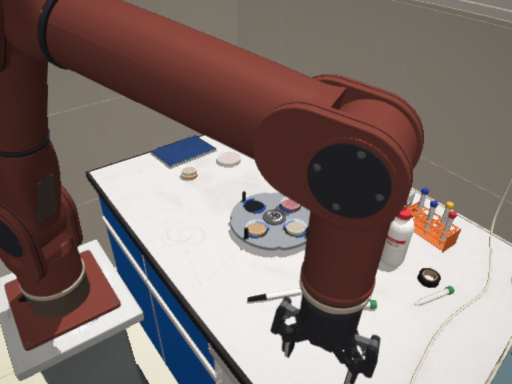

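View pics/side0.png

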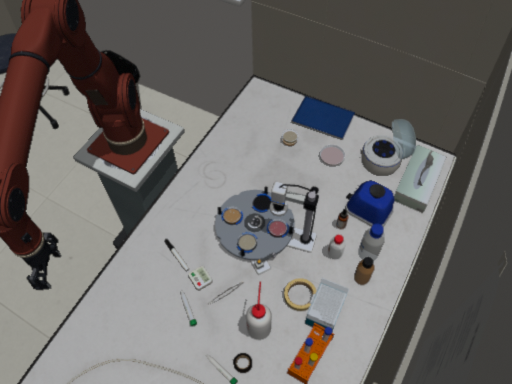

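The scene view shows the table hub at about (274,217), the pile at (189,173) and the arm blocking the right part. In the side view the hub is at (256,222) and the nests are front amber (232,215), left empty (262,201), rear red (277,228) and right beige (247,243). The pile is at (289,138) there and the column on the right at about (308,215), so red is the photographed dish.

```bash
cat > h.py <<'E'
from cell import arm
import cv2,numpy as np,pickle
from scipy.spatial.transform import Rotation as R
def cam(n,save=None):
    d=arm.get_image(n)
    if save: cv2.imwrite(f"pics/{save}.png",d["frame"][:,:,::-1]); pickle.dump(d,open(f"pics/{save}.pkl","wb"))
    return d
def load(s): return pickle.load(open(f"pics/{s}.pkl","rb"))
def ray(d,uv):
    p=cv2.undistortPoints(np.float64(uv).reshape(-1,1,2),np.float64(d["mtx"]),np.float64(d["dist"])).reshape(-1,2)
    v=R.from_rotvec(d["attitude"]).apply(np.c_[p,np.ones(len(p))])
    return np.array(d["eye"],float),v
def plane(d,uv,z):
    e,v=ray(d,uv); return e+v*((z-e[2])/v[:,2])[:,None]
def tri(obs):  # [(d,uv)]
    A=np.zeros((3,3));b=np.zeros(3);L=[]
    for d,uv in obs:
        e,v=ray(d,uv);v=v[0]/np.linalg.norm(v[0]);P=np.eye(3)-np.outer(v,v);A+=P;b+=P@e;L.append((e,P))
    x=np.linalg.solve(A,b); return x,[np.linalg.norm(P@(x-e)) for e,P in L]
def proj(d,X):
    r=R.from_rotvec(d["attitude"]).inv(); X=np.atleast_2d(X)
    return cv2.projectPoints(r.apply(X-np.array(d["eye"])),np.zeros(3),np.zeros(3),np.float64(d["mtx"]),np.float64(d["dist"]))[0].reshape(-1,2)
def world2tool(v):
    return R.from_rotvec(arm.read_state()["ee_rot"]).inv().apply(v)
E
python3 - <<'E'
from h import *
s=cam("scene","s1");t=cam("side","t1");w=cam("wrist","w1")
print("pile",tri([(s,(189,171)),(t,(289,136))]))
print("hub",tri([(s,(274,216)),(t,(255.5,222))]))
for n,p,z in [("front",(232,215),.045),("left",(262,201),.032),("rear",(277,228),.045),("right",(247,243),.045),("hub",(255.5,222),.035),("pile",(289,137),.03)]: print(n,plane(t,p,z))
for n,p,z in [("front",(257,229),.045),("left",(255,206),.032),("rear",(290,205),.045),("right",(296,228),.045),("hub",(274,216),.035),("pile",(189,171),.03)]: print(n,plane(s,p,z))
st=arm.read_state();print(R.from_rotvec(st["ee_rot"]).as_matrix().round(2),"wrist",w["eye"],R.from_rotvec(w["attitude"]).as_matrix().round(3),w["mtx"],w["dist"])
E
```

```text
pile (array([0.53346048, 0.28914088, 0.02250428]), [np.float64(0.0011813113127220776), np.float64(0.0011813113127219592)])
hub (array([ 0.60403519, -0.09297581,  0.03472084]), [np.float64(0.001047000130004605), np.float64(0.0010470001300045724)])
front [[ 0.52722344 -0.11283021  0.045     ]]
left [[ 0.58360124 -0.01146952  0.032     ]]
rear [[ 0.67898193 -0.08557726  0.045     ]]
right [[ 0.62093309 -0.17870615  0.045     ]]
hub [[ 0.60460206 -0.09421329  0.035     ]]
pile [[0.53740373 0.28054532 0.03      ]]
front [[ 0.5201801  -0.11833138  0.045     ]]
left [[ 0.59042661 -0.01742055  0.032     ]]
rear [[ 0.66848786 -0.08862043  0.045     ]]
right [[ 0.61132659 -0.17911899  0.045     ]]
hub [[ 0.60389476 -0.09190757  0.035     ]]
pile [[0.52793097 0.27662584 0.03      ]]
[[ 0.92  0.4  -0.  ]
 [ 0.4  -0.92  0.  ]
 [-0.   -0.   -1.  ]] wrist [ 0.33638388 -0.56285473  0.37372736] [[ 0.398 -0.868 -0.298]
 [-0.918 -0.376 -0.129]
 [-0.     0.325 -0.946]] [[290.14632257   0.         255.73017984]
 [  0.         290.14632257 190.63863994]
 [  0.           0.           1.        ]] [0.00374579 0.         0.         0.         0.        ]
```

Careful with the scale: shifts go in shares of 50 mm and turns go in shares of 90 degrees. That gives: 0.031 m is 0.62, -0.03 m is -0.6, 0.12 rad / 1.5708 = 0.0764.

Emit:
{"method": "drive_effector", "body": {
  "plan": [
    [[0.032,0.62,-0.6,0,0],[0.032,0.62,-0.6,0,0],[0.032,0.62,-0.6,0,0],[0.032,0.62,-0.6,0,0],[0.032,0.62,-0.6,0,0],[0.032,0.62,-0.6,0,0],[0.032,0.62,-0.6,0,0],[0.032,0.62,-0.6,0,0],[0.032,0.62,-0.6,0,0],[0.032,0.62,-0.6,0,0],[0.032,0.62,-0.6,0,0.0764],[0.032,0.6,-0.6,0,0.0764]]
  ]
}}

```text
time_s: 1.45
tcp_pos: [0.4605, -0.1189, 0.2316]
ee_rot: [3.131, 0.257, 0.001]
wrist_force: [0.9, -1.0, 1.1]
grip_width: 0.0318
gripper_force: 0.0
```

```bash
python3 - <<'E'
from h import *
w=cam("wrist","w2"); st=arm.read_state(); print(st["tcp_pos"],R.from_rotvec(st["ee_rot"]).as_matrix().round(3))
E
```

```text
[ 0.46359294 -0.11186021  0.23180672] [[ 0.988  0.157  0.002]
 [ 0.157 -0.988  0.002]
 [ 0.003 -0.002 -1.   ]]
```

View pics/w2.png

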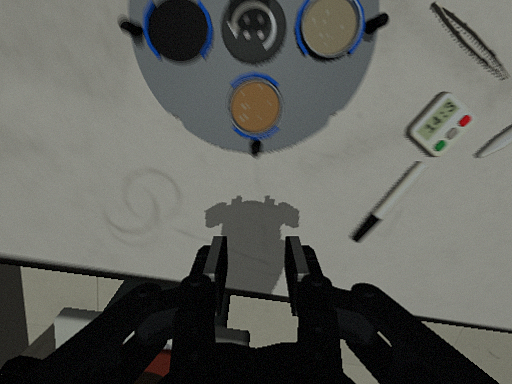

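The wrist view shows the hub at (252,29), the front knob at about (256,148), the left knob top at (127,26) and the right knob top at (379,18). The amber dish is in front at (255,107), the left nest at (180,30) is empty, and the beige dish is at the right at (332,26).

```bash
python3 - <<'E'
from h import *
w=load("w2");s=load("s1");t=load("t1")
for n,p,z in [("hub",(252,29),.035),("kf",(256,151),.066),("kl",(127,26),.066),("kr",(379,18),.066),("front",(255,107),.047),("left",(180,30),.032),("right",(331,26),.047)]: print(n,plane(w,[p],z).round(4))
# fit axis/yaw from knobs + nests
from scipy.optimize import least_squares
obs=[(121.5,180,(256,151),.066),(121.5,90,(127,26),.066),(121.5,-90,(379,18),.066),(78,180,(255,107),.047),(78,90,(180,30),.032),(78,-90,(331,26),.047),(0,0,(252,29),.035)]
def f(p):
    X=[[p[0]+r/1e3*np.cos(p[2]+np.radians(a)),p[1]+r/1e3*np.sin(p[2]+np.radians(a)),z] for r,a,_,z in obs]
    return (proj(w,X)-[o[2] for o in obs]).ravel()
q=least_squares(f,[.604,-.093,.18]);print(q.x,q.fun.round(1))
print("tri hub",tri([(w,(252,29)),(t,(255.5,222)),(s,(274,216))]))
print("tri left",tri([(w,(180,30)),(t,(262,201)),(s,(255,206))]))
print("tri front",tri([(w,(255,107)),(t,(232,215)),(s,(257,229))]))
x,y,a=q.x
for n,r,b in[("kf",.1215,180),("unload",.078,90),("cam",.078,0),("kr",.1215,-90)]:print(n,x+r*np.cos(a+np.radians(b)),y+r*np.sin(a+np.radians(b)))
E
```

```text
hub [[ 0.6038 -0.0916  0.035 ]]
kf [[ 0.4844 -0.1156  0.066 ]]
kl [[0.5815 0.0234 0.066 ]]
kr [[ 0.6267 -0.2082  0.066 ]]
front [[ 0.5282 -0.1072  0.047 ]]
left [[ 0.5911 -0.0172  0.032 ]]
right [[ 0.6172 -0.1694  0.047 ]]
[ 0.60395479 -0.09266704  0.18736808] [-0.2 -0.2 -3.6 -0.4  3.9  0.9 -0.2  0.8 -1.2  1.5  0.2 -1.4  1.   0.1]
tri hub (array([ 0.60410936, -0.09219511,  0.03405253]), [np.float64(0.0006545438784895963), np.float64(0.0013938082549611944), np.float64(0.0008613412874433832)])
tri left (array([ 0.588074  , -0.01818997,  0.03725119]), [np.float64(0.002291970231139699), np.float64(0.004075289522840049), np.float64(0.003241411831950915)])
tri front (array([ 0.52634104, -0.10864632,  0.03616412]), [np.float64(0.0018527420819147167), np.float64(0.0020792339904386146), np.float64(0.0014169499085510478)])
kf 0.48458129226470503 -0.11529929232898785
unload 0.5894254389928566 -0.016032203639705617
cam 0.6805896223324279 -0.07813769193203786
kr 0.6265870393898066 -0.2120405337074285
```

Scaled: 0.05 m is 1, 0.0065 m is 0.13, -0.03 rad / 1.5708 = -0.0191.

Emit:
{"method": "drive_effector", "body": {
  "plan": [
    [[0.032,0.36,0.13,0.8,-0.0191],[0.032,0,0,1,0],[0.032,0,0,1,0],[0.032,0,0,0,0],[0.032,0,0,0,0]]
  ]
}}

```text
time_s: 2.0
tcp_pos: [0.479, -0.1241, 0.092]
ee_rot: [-3.125, -0.312, 0.002]
wrist_force: [-0.1, 0.5, 0.8]
grip_width: 0.032
gripper_force: 0.0
```

```bash
python3 - <<'E'
from h import *
w=cam("wrist","w3");st=arm.read_state();print(st["tcp_pos"],R.from_rotvec(st["ee_rot"]).as_matrix().round(3)[:,0])
cv2.imwrite("pics/w3c.png",cv2.resize(w["frame"][100:384,130:400,::-1],None,fx=2,fy=2))
k=plane(w,[(256,151)],.066)
print(world2tool(np.array([.4846,-.1153,.066])-st["tcp_pos"]), proj(w,[.4846,-.1153,.066]))
E
```

```text
[ 0.48033068 -0.12445438  0.09348929] [0.98  0.198 0.002]
[ 0.00594322 -0.00815179  0.02749395] [[243.62457114 219.93273454]]
```

View pics/w3c.png

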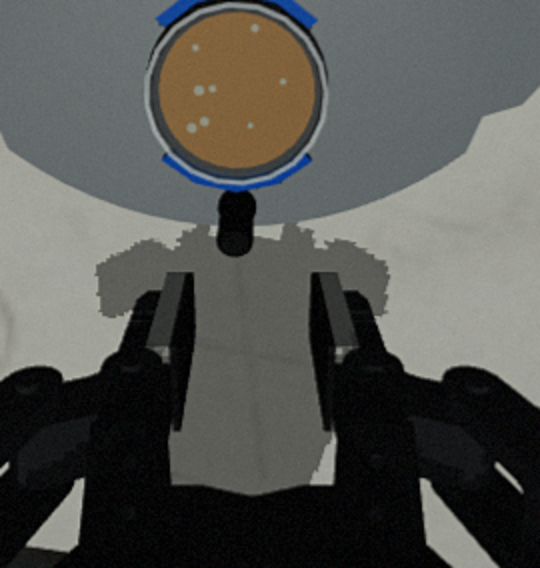

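The crop shows the front knob top at crop (235,240), which is full-frame (248,220). It lies about 6 mm off centre between the fingers and matches the prediction to about 2 mm. I'll centre on it and go down.

Scaled: 0.025 m is 0.5, -0.0065 m is -0.13.

Emit:
{"method": "drive_effector", "body": {
  "plan": [
    [[0.032,0.08,-0.13,0,0],[0.032,0,0,0.5,0],[0.032,0,0,0.5,0],[0.032,0,0,0,0],[0.032,0,0,0,0]]
  ]
}}

```text
time_s: 2.55
tcp_pos: [0.4828, -0.1168, 0.0431]
ee_rot: [3.126, 0.312, 0.003]
wrist_force: [0.1, -0.5, 0.4]
grip_width: 0.032
gripper_force: 0.0
```

```bash
python3 - <<'E'
from h import *
st=arm.read_state();T=np.array(st["tcp_pos"]);print(T,R.from_rotvec(st["ee_rot"]).as_matrix().round(3)[:,0])
c=np.array([.604,-.0925]);d=T[:2]-c;print("radius",np.hypot(*d),"ang",np.arctan2(*d[::-1])-.187+np.pi)
E
```

```text
[ 0.48284931 -0.11684706  0.04308253] [0.98  0.198 0.002]
radius 0.12357292870691318 ang 0.011323401439863101
```

Scaled: 0.0062 m is 0.124, 0.0002 m is 0.004, -0.05 rad / 1.5708 = -0.0318.

Emit:
{"method": "drive_effector", "body": {
  "plan": [
    [[0.022,0,0,0,0],[0.022,0,0,0,0],[0.022,0.004,0.124,0,-0.0318],[0.022,0.004,0.124,0,-0.0318],[0.022,0.004,0.124,0,-0.0318],[0.022,0.004,0.124,0,-0.0318],[0.022,0.004,0.124,0,-0.0318],[0.022,0.004,0.124,0,-0.0318],[0.022,0.004,0.124,0,-0.0318],[0.022,0.004,0.124,0,-0.0318],[0.022,0.004,0.124,0,-0.0318],[0.022,0.004,0.124,0,-0.0318]]
  ]
}}

```text
time_s: 3.75
tcp_pos: [0.5089, -0.1722, 0.0422]
ee_rot: [-2.951, -1.078, 0.0]
wrist_force: [-3.1, 2.3, 2.1]
grip_width: 0.022
gripper_force: 1.5
```

```bash
python3 - <<'E'
from h import *
w=cam("wrist","w4");st=arm.read_state();T=np.array(st["tcp_pos"]);X=R.from_rotvec(st["ee_rot"]).as_matrix()[:,0]
c=np.array([.604,-.0925]);d=T[:2]-c;print(T,"radius",np.hypot(*d),"ang",np.arctan2(*d[::-1])-.187+np.pi,"yaw",np.arctan2(X[1],X[0])-.187)
cv2.imwrite("pics/w4c.png",cv2.resize(w["frame"][:,:,::-1],None,fx=1.2,fy=1.2))
E
```

```text
[ 0.50948937 -0.17311584  0.04219424] radius 0.12422226725898693 ang 0.5192225629085967 yaw 0.5160777638754479
```

View pics/w4c.png

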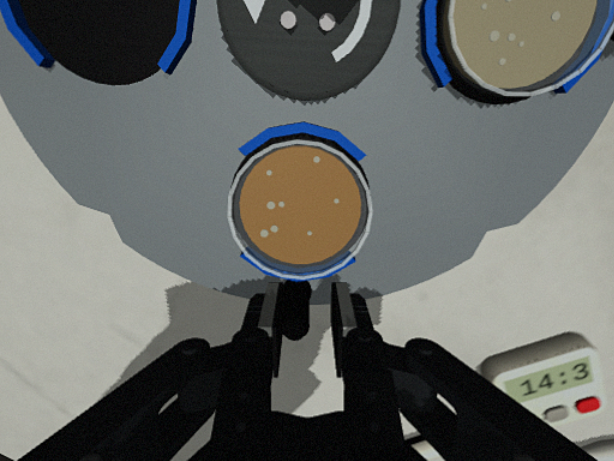

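The knob at about (293,310) rests against the trailing finger and the table has turned about 0.48 rad. The dishes sit in their nests, and the timer is below finger height. I'll continue the arc.

Scaled: 0.0062 m is 0.124, 0.0002 m is 0.004, -0.05 rad / 1.5708 = -0.0318.

Emit:
{"method": "drive_effector", "body": {
  "plan": [
    [[0.022,0.004,0.124,0,-0.0318],[0.022,0.004,0.124,0,-0.0318],[0.022,0.004,0.124,0,-0.0318],[0.022,0.004,0.124,0,-0.0318],[0.022,0.004,0.124,0,-0.0318],[0.022,0.004,0.124,0,-0.0318],[0.022,0.004,0.124,0,-0.0318],[0.022,0.004,0.124,0,-0.0318],[0.022,0.004,0.124,0,-0.0318],[0.022,0.004,0.124,0,-0.0318],[0.022,0.004,0.124,0,-0.0318],[0.022,0.004,0.124,0,-0.0318]]
  ]
}}

```text
time_s: 5.0
tcp_pos: [0.5706, -0.2115, 0.0419]
ee_rot: [-2.501, -1.9, 0.001]
wrist_force: [-4.1, 1.1, 1.9]
grip_width: 0.022
gripper_force: 1.4
```

```bash
python3 - <<'E'
from h import *
st=arm.read_state();T=np.array(st["tcp_pos"]);X=R.from_rotvec(st["ee_rot"]).as_matrix()[:,0]
c=np.array([.604,-.0925]);d=T[:2]-c;print(T,"radius",np.hypot(*d),"ang",np.arctan2(*d[::-1])-.187+np.pi,"yaw",np.arctan2(X[1],X[0])-.187)
E
```

```text
[ 0.57059558 -0.21154412  0.04194503] radius 0.12364205797133662 ang 1.1102263290246586 yaw 1.112371626262376
```

Scaled: 0.0062 m is 0.124, 0.0002 m is 0.004, -0.05 rad / 1.5708 = -0.0318.

Emit:
{"method": "drive_effector", "body": {
  "plan": [
    [[0.022,0.004,0.124,0,-0.0318],[0.022,0.004,0.124,0,-0.0318],[0.022,0.004,0.124,0,-0.0318],[0.022,0.004,0.124,0,-0.0318],[0.022,0.004,0.124,0,-0.0318],[0.022,0.004,0.124,0,-0.0318],[0.022,0.004,0.124,0,-0.0318],[0.022,0.004,0.124,0,-0.0318],[0.022,0.004,0.124,0,-0.0318],[0.022,0,0,0,0],[0.022,0,0,0,0],[0.022,0,0,0,0]]
  ]
}}

```text
time_s: 6.2
tcp_pos: [0.6258, -0.2138, 0.0415]
ee_rot: [2.017, 2.408, -0.0]
wrist_force: [0.4, 0.7, -0.8]
grip_width: 0.0216
gripper_force: 0.0
```

```bash
python3 - <<'E'
from h import *
w=cam("wrist","w5");st=arm.read_state();T=np.array(st["tcp_pos"]);X=R.from_rotvec(st["ee_rot"]).as_matrix()[:,0]
c=np.array([.604,-.0925]);d=T[:2]-c;print(T,st["wrist_force"],st["gripper_force"],"radius",np.hypot(*d),"ang",np.arctan2(*d[::-1])-.187+np.pi,"yaw",np.arctan2(X[1],X[0])-.187)
t=cam("side","t5")
a=cv2.resize(w["frame"][:,:,::-1],(533,400)); b=cv2.resize(t["frame"][150:300,190:340,::-1],(400,400),interpolation=cv2.INTER_CUBIC)
cv2.imwrite("pics/c5.png",cv2.resize(np.hstack([a,b]),(800,343)))
E
```

```text
[ 0.62583179 -0.21379135  0.04151681] [ 0.14976811  0.90288439 -0.06040149] 0.0 radius 0.12324048764499142 ang 1.5618840303898378 yaw 1.5603567963276712
```

View pics/c5.png

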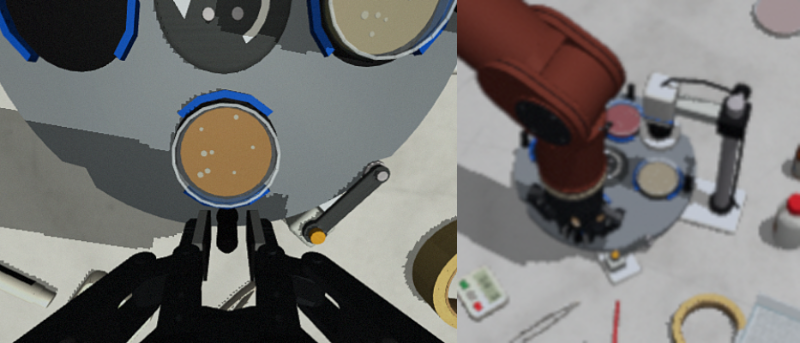

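The left half shows the knob at (227,230) centred between the fingers with no contact force, so the table has snapped home. The roller is seated at (318,237). In the right half red is out at the left and beige is under the camera. I'll lift and go round the front to the left station.

Scaled: -0.05 m is -1, -0.045 m is -0.9.

Emit:
{"method": "drive_effector", "body": {
  "plan": [
    [[0.022,0,0,0,0],[0.022,0,0,-0.8,0],[0.022,0,0,-1,0],[0.085,0,0,-1,0],[0.085,0,-0.4,-0.36,0],[0.085,0,-0.9,0,0],[0.085,0,-0.9,0,0],[0.085,0.6,-0.5,0,0],[0.085,0.96,0,0,0],[0.085,0.96,0,0,0],[0.085,0.9,0,0,0],[0.085,0.6,0.5,0,0]]
  ]
}}

```text
time_s: 7.5
tcp_pos: [0.48, -0.0331, 0.1998]
ee_rot: [2.014, 2.409, -0.004]
wrist_force: [0.6, -0.0, 0.6]
grip_width: 0.0847
gripper_force: 0.0
```

Emit:
{"method": "drive_effector", "body": {
  "plan": [
    [[0.085,0,0.8,0,0],[0.085,0,0.8,0,0],[0.085,0,0.6,0,0],[0.085,0,0,0,0],[0.085,0,0,0,0]]
  ]
}}

```text
time_s: 8.0
tcp_pos: [0.5903, -0.0152, 0.1988]
ee_rot: [-2.013, -2.41, -0.0]
wrist_force: [-0.4, 0.6, -0.1]
grip_width: 0.085
gripper_force: 0.0
```

```bash
python3 - <<'E'
from h import *
w=cam("wrist","w6");st=arm.read_state();T=np.array(st["tcp_pos"]);M=R.from_rotvec(st["ee_rot"]).as_matrix();print(T,M[:,0],M[:,2])
c=np.array([.604,-.0925]);a=.187;Ri=np.array([[np.cos(a),np.sin(a)],[-np.sin(a),np.cos(a)]]);print("imager xy",Ri@(T[:2]-c))
cv2.imwrite("pics/w6.png",cv2.resize(w["frame"][:,:,::-1],None,fx=1.5,fy=1.5))
E
```

```text
[ 0.58981022 -0.01557197  0.19909168] [-1.77330499e-01  9.84151313e-01  2.93927108e-04] [-8.88364655e-04  1.38589300e-04 -9.99999596e-01]
imager xy [0.00035944 0.07822495]
```

View pics/w6.png

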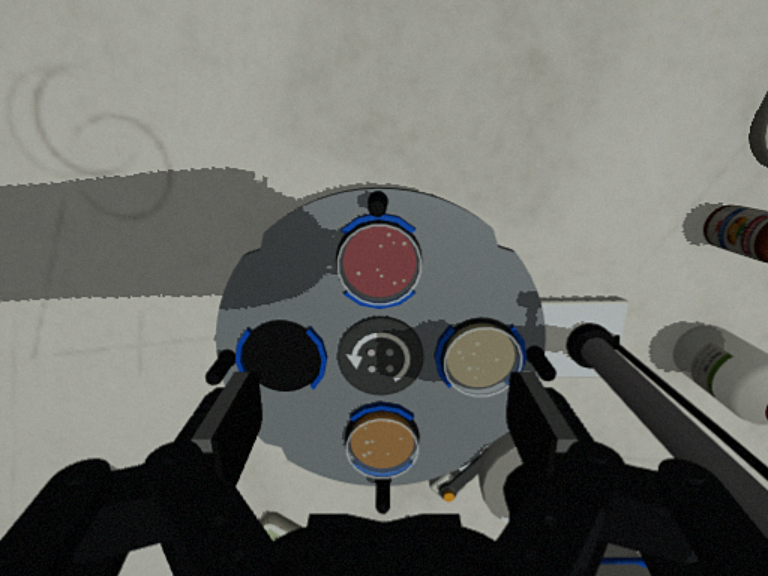

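The table is one station on: red is at the left at full-frame (252.7,175), beige is under the camera, amber is at the right, and the empty nest is in front. I'll segment the red agar for a precise centre.

Scaled: 0.04 m is 0.8, 0.03 m is 0.6.

```bash
cat >> h.py <<'E'
def blob(d,kind,near,rad=45):
    h=cv2.cvtColor(d["frame"],cv2.COLOR_RGB2HSV).astype(int);H,S,V=h[...,0],h[...,1],h[...,2]
    m={"red":((H<8)|(H>165))&(S>70)&(V>60),"beige":(H>10)&(H<30)&(S>40)&(V>70)}[kind].astype(np.uint8)
    yy,xx=np.indices(m.shape);m[(xx-near[0])**2+(yy-near[1])**2>rad**2]=0
    m=cv2.morphologyEx(m,cv2.MORPH_CLOSE,np.ones((5,5)))
    c=max(cv2.findContours(m,0,1)[0],key=cv2.contourArea)
    return cv2.fitEllipse(cv2.convexHull(c))
E
```

Emit:
{"method": "drive_effector", "body": {
  "plan": [
    [[0.085,0,0,0,0],[0.085,0,0,0.8,0],[0.085,0,0,0.6,0],[0.085,0,0,0,0],[0.085,0,0,0,0]]
  ]
}}

```text
time_s: 8.55
tcp_pos: [0.5902, -0.016, 0.1303]
ee_rot: [2.015, 2.41, -0.0]
wrist_force: [0.2, -0.1, 0.0]
grip_width: 0.0849
gripper_force: 0.0
```

```bash
python3 - <<'E'
from h import *
w6=load("w6");w7=cam("wrist","w7");st=arm.read_state();T=np.array(st["tcp_pos"]);print(T)
e6=blob(w6,"red",(253,175));print(e6);c7=proj(w7,plane(w6,[e6[0]],.043))[0];e7=blob(w7,"red",c7,70);print(c7,e7)
x,r=tri([(w6,e6[0]),(w7,e7[0])]);print("tri",x,r)
for d,e in((w6,e6),(w7,e7)):
    print(plane(d,[e[0]],.043), "agar dia",e[1][0]/290*(d["eye"][2]-.043)/np.cos(.3))
print("knob-left/imager check",np.hypot(*(x[:2]-[.604,-.0925])))
print("offset tool",world2tool(x-T))
E
```

```text
[ 0.59100884 -0.01584846  0.13119332]
((252.5569305419922, 174.0332794189453), (46.918521881103516, 48.71418762207031), 95.1690444946289)
[251.76256877 194.80660199] ((252.1591796875, 194.3058624267578), (57.563682556152344, 61.82865524291992), 91.77579498291016)
tri [ 0.58846108 -0.01724106  0.03725455] [np.float64(0.0001650983213300315), np.float64(0.00016509832133033162)]
[[ 0.5880831  -0.01567547  0.043     ]] agar dia 0.05061559215895291
[[ 0.58833475 -0.01517449  0.043     ]] agar dia 0.047840372552923484
knob-left/imager check 0.07684638453083692
offset tool [-0.00085297 -0.00291998  0.09393439]
```

The triangulated agar centre is (0.588,-0.017,0.037), 77 mm from the axis and 5 mm above the table face, which fits a dish in the left nest. I'll centre on it and descend to TCP z≈0.030.

Scaled: 0.03 m is 0.6, 0.02 m is 0.4.

Emit:
{"method": "drive_effector", "body": {
  "plan": [
    [[0.085,-0.016,-0.06,0,0],[0.085,0,0,0.6,0],[0.085,0,0,0.6,0],[0.085,0,0,0.4,0],[0.085,0,0,0.22,0],[0.085,0,0,0.2,0],[0.085,0,0,0,0],[0.085,0,0,0,0]]
  ]
}}

```text
time_s: 9.4
tcp_pos: [0.5883, -0.017, 0.0293]
ee_rot: [2.015, 2.409, 0.001]
wrist_force: [0.4, 0.1, 0.2]
grip_width: 0.0849
gripper_force: 0.0
```

Emit:
{"method": "drive_effector", "body": {
  "plan": [
    [[0.07,0,0,0,0],[0.068,0,0,0,0],[0.066,0,0,0,0],[0.064,0,0,0,0],[0.062,0,0,0,0],[0.057,0,0,0,0],[0.055,0,0,0,0],[0.055,0,0,0,0],[0.055,0,0,0,0]]
  ]
}}

```text
time_s: 10.3
tcp_pos: [0.588, -0.017, 0.029]
ee_rot: [2.015, 2.41, 0.0]
wrist_force: [-2.3, -1.4, 6.2]
grip_width: 0.0578
gripper_force: 62.5
```

```bash
python3 - <<'E'
from h import *
w=cam("wrist","w8");st=arm.read_state();print(st["tcp_pos"],st["grip_width"],st["gripper_force"],st["wrist_force"])
cv2.imwrite("pics/w8.png",cv2.resize(w["frame"][100:,100:412,::-1],None,fx=2,fy=2))
E
```

```text
[ 0.58797128 -0.01703057  0.02900964] 0.05785858638662998 62.45725393295288 [-2.05864964 -0.36307136  7.07414846]
```

View pics/w8.png

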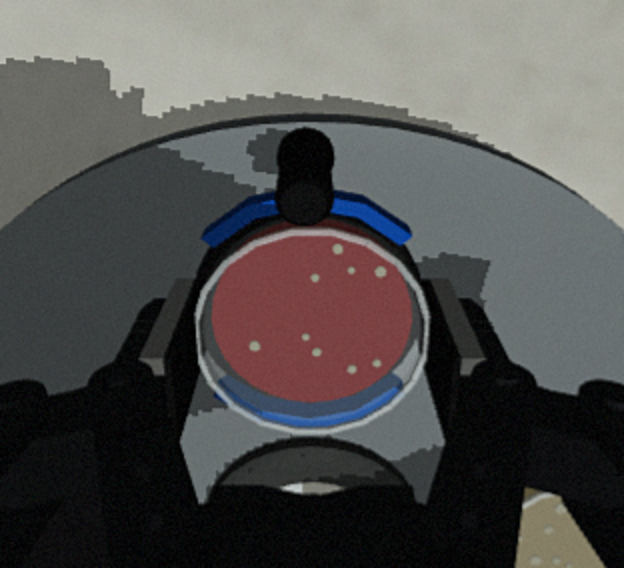

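Red is gripped squarely between the pads: opening 58 mm, 62 N, dish centre at crop (312,315). I'll lift it and carry it to just short of the pile.

Scaled: 0.05 m is 1, -0.04 m is -0.8.

Emit:
{"method": "drive_effector", "body": {
  "plan": [
    [[0.055,0,0,-0.1,0],[0.055,0,0,-0.3,0],[0.055,0,0,-0.6,0],[0.055,0,0,-0.8,0],[0.055,0.4,0,-0.6,0],[0.055,0.8,0,0,0],[0.055,1,0,0,0],[0.055,1,0,0,0],[0.055,1,0,0,0],[0.055,0.6,0,0,0],[0.055,0,0,0,0],[0.055,0,0,0,0]]
  ]
}}

```text
time_s: 11.55
tcp_pos: [0.5451, 0.2198, 0.1491]
ee_rot: [2.013, 2.412, 0.001]
wrist_force: [0.3, -1.1, 0.1]
grip_width: 0.0573
gripper_force: 64.1
```

```bash
python3 - <<'E'
from h import *
w=cam("wrist","w9");st=arm.read_state();print(st["tcp_pos"],R.from_rotvec(st["ee_rot"]).as_matrix().round(3).tolist(),st["grip_width"],st["gripper_force"])
cv2.imwrite("pics/w9.png",cv2.resize(w["frame"][:,:,::-1],None,fx=1.5,fy=1.5))
print(proj(w,[[.533,.281,.03]]))
E
```

```text
[0.54557211 0.21837214 0.14886219] [[-0.177, 0.984, 0.0], [0.984, 0.177, -0.001], [-0.001, 0.0, -1.0]] 0.057885810677302786 64.05634760856628
[[253.1084476  116.45091931]]
```

View pics/w9.png

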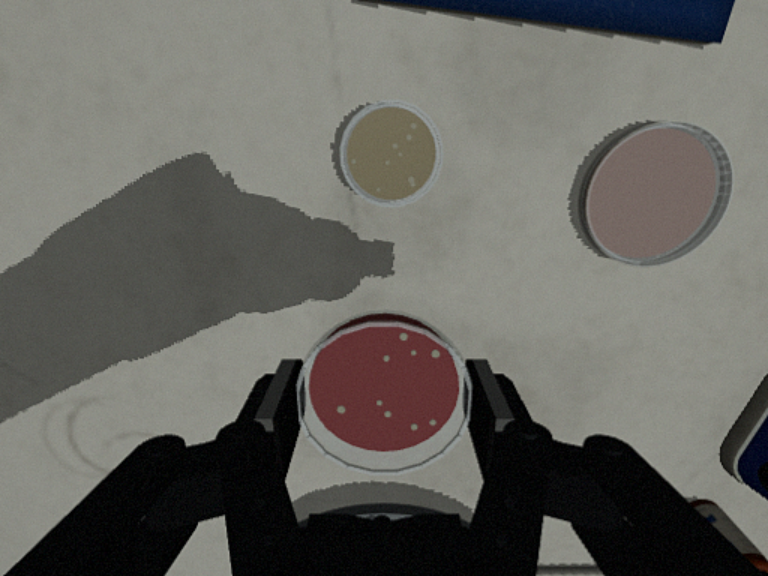

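Red is held level at (384,388)/1.5 and the pile's beige top dish is at (390,153)/1.5 = (260,102). The petri dish is well to the right. I'll take a second view closer to the pile for triangulation.

Careful with the scale: shifts go in shares of 50 mm and turns go in shares of 90 degrees. That gives: 0.03 m is 0.6.

Emit:
{"method": "drive_effector", "body": {
  "plan": [
    [[0.055,0.6,0,0,0],[0.055,0.6,0,0,0],[0.055,0,0,0,0],[0.055,0,0,0,0],[0.055,0,0,0,0]]
  ]
}}

```text
time_s: 12.1
tcp_pos: [0.5355, 0.2761, 0.1483]
ee_rot: [2.018, 2.407, -0.001]
wrist_force: [0.2, -0.2, 0.2]
grip_width: 0.0576
gripper_force: 64.1
```

```bash
python3 - <<'E'
from h import *
w9=load("w9");w10=cam("wrist","w10");st=arm.read_state();T=np.array(st["tcp_pos"]);print(T)
a=blob(w9,"beige",(260,102),38);p=proj(w10,plane(w9,[a[0]],.02))[0];b=blob(w10,"beige",p,42);print(a,p,b)
x,r=tri([(w9,a[0]),(w10,b[0])]);print("pile agar",x,r)
for d,e in((w9,a),(w10,b)): print(plane(d,[e[0]],.022),"dia",np.array(e[1])/290*(d["eye"][2]-.022)/np.cos(.2))
ry=blob(w10,"red",(256,258),70);print(ry)
P=plane(w10,[ry[0]],T[2]+.008)[0];print("held at",P,"offset tool of pile from held",world2tool(x-P),"pile from TCP",world2tool(x-T),"held from TCP",world2tool(P-T))
w8=load("w8");q=blob(w8,"red",(256,258),70);P8=plane(w8,[q[0]],.037)[0];print("w8 held",q,P8)
t=load("t1");s=load("s1");print("tri4",tri([(w9,a[0]),(w10,b[0]),(s,(189,171.5)),(t,(289,137.5))]))
E
```

```text
[0.53550756 0.27610518 0.14825644]
((260.2874450683594, 101.87014770507812), (58.464027404785156, 61.189884185791016), 4.358097076416016) [259.26833188 164.05880458] ((259.1814880371094, 163.91429138183594), (54.1854248046875, 55.10261535644531), 102.59699249267578)
pile agar [0.53713193 0.29382124 0.01933416] [np.float64(4.308927275435039e-05), np.float64(4.3089272754404024e-05)]
[[0.53711765 0.29391049 0.022     ]] dia [0.0555582  0.05814858]
[[0.53694397 0.29445178 0.022     ]] dia [0.05131213 0.05218068]
((255.59962463378906, 257.9631042480469), (83.77064514160156, 100.19523620605469), 90.4133071899414)
held at [0.53692888 0.27550352 0.15625644] offset tool of pile from held [0.01813457 0.00340005 0.13690459] pile from TCP [0.01728665 0.00469431 0.12890533] held from TCP [-0.00084792  0.00129426 -0.00799925]
w8 held ((255.43310546875, 256.4664001464844), (88.23355102539062, 100.13970184326172), 89.46775817871094) [ 0.58912065 -0.01670216  0.037     ]
tri4 (array([0.53600505, 0.29240663, 0.01552519]), [np.float64(0.0018064093023638429), np.float64(0.0013837051756412815), np.float64(0.001138276334764295), np.float64(0.003709224819570581)])
```

The pile's agar is at (0.537,0.294,0.019), which fits a dish 15 mm up with about 5 mm to the agar. Relative to the held dish it is +18 mm in tool x and +3.4 mm in tool y. I'll move there and stop about 15 mm above the pile to check.

Scaled: 0.03 m is 0.6, 0.018 m is 0.36.

Emit:
{"method": "drive_effector", "body": {
  "plan": [
    [[0.055,0.36,0.068,0,0],[0.055,0,0,0.6,0],[0.055,0,0,0.6,0],[0.055,0,0,0.6,0],[0.055,0,0,0.26,0],[0.055,0,0,0,0],[0.055,0,0,0,0],[0.055,0,0,0,0]]
  ]
}}

```text
time_s: 12.95
tcp_pos: [0.5358, 0.297, 0.0471]
ee_rot: [2.015, 2.409, 0.004]
wrist_force: [0.5, -0.1, 0.0]
grip_width: 0.0574
gripper_force: 64.1
```

```bash
python3 - <<'E'
from h import *
w=cam("wrist","w11");t=cam("side","t11");s=cam("scene","s11");st=arm.read_state();T=np.array(st["tcp_pos"]);print(T)
M=R.from_rotvec(st["ee_rot"]).as_matrix()
a=cv2.resize(w["frame"][160:384,128:384,::-1],None,fx=1.95,fy=1.95,interpolation=cv2.INTER_CUBIC)
f=lambda d,p:cv2.resize(d["frame"][int(p[1])-28:int(p[1])+28,int(p[0])-38:int(p[0])+38,::-1],(300,a.shape[0]//2),interpolation=cv2.INTER_CUBIC)
P=[T[0],T[1],.04];b=np.vstack([f(t,proj(t,P)[0]),f(s,proj(s,P)[0])]);print(proj(t,P),proj(s,P),a.shape,b.shape)
cv2.imwrite("pics/c11.png",np.hstack([a[:b.shape[0]],b]))
E
```

```text
[0.53537906 0.29678216 0.04651911]
[[290.60660144 132.06284928]] [[187.78198916 165.39157968]] (437, 499, 3) (436, 300, 3)
```

View pics/c11.png

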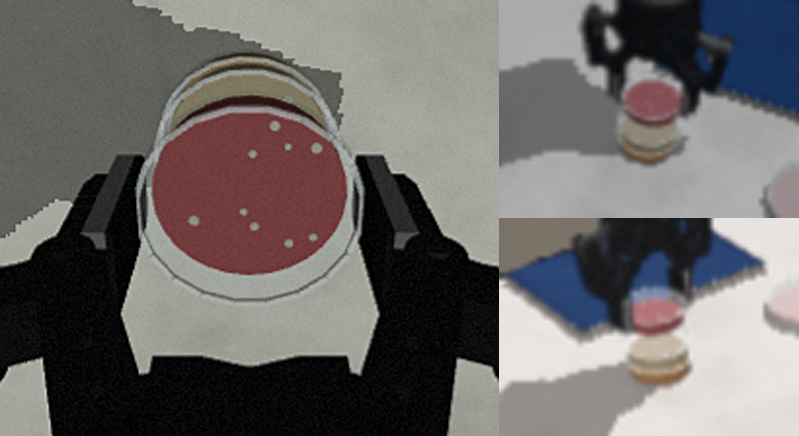

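In the left half the pile's upper rim (apex at crop (250,71)) and the held dish rim (apex near (250,106)) are centred on the same column, so lateral alignment is good. I'll check the forward direction from the rim rows.

```bash
python3 - <<'E'
from h import *
w=cam("wrist","w12");st=arm.read_state();T=np.array(st["tcp_pos"]);print(T)
M=R.from_rotvec(st["ee_rot"]).as_matrix()
g=w["frame"][:,252:261].mean(1).astype(int)
for r in list(range(184,220))+list(range(296,320)): print(r,g[r].tolist(),end="; ")
print()
def rows(c,z,rad=.03):
    th=np.linspace(0,2*np.pi,721);p=proj(w,np.c_[c[0]+rad*np.cos(th),c[1]+rad*np.sin(th),0*th+z]);return p[:,1].min().round(1),p[:,1].max().round(1),p[:,0].min().round(1),p[:,0].max().round(1)
for dx in(-.004,-.002,0,.002):
    c=T+M@[dx,0,0]; print(dx,"pile top rim",rows(c,.030),"pile mid .015",rows(c,.015),"bench",rows(c,0),"held top",rows(c,T[2]+.018),"held bottom",rows(c,T[2]+.003))
E
```

```text
[0.53522975 0.29674949 0.04627351]
184 [98, 99, 94]; 185 [91, 93, 88]; 186 [84, 91, 87]; 187 [57, 46, 30]; 188 [51, 35, 12]; 189 [102, 103, 95]; 190 [152, 150, 140]; 191 [146, 143, 134]; 192 [114, 97, 73]; 193 [55, 51, 36]; 194 [46, 43, 28]; 195 [61, 61, 53]; 196 [146, 151, 146]; 197 [155, 159, 155]; 198 [145, 145, 131]; 199 [125, 119, 95]; 200 [122, 118, 92]; 201 [126, 121, 97]; 202 [125, 118, 95]; 203 [126, 120, 95]; 204 [125, 119, 94]; 205 [126, 120, 96]; 206 [122, 118, 95]; 207 [120, 115, 96]; 208 [115, 112, 94]; 209 [54, 35, 32]; 210 [44, 17, 18]; 211 [45, 19, 19]; 212 [45, 18, 17]; 213 [56, 37, 34]; 214 [87, 78, 75]; 215 [144, 137, 137]; 216 [158, 150, 151]; 217 [152, 138, 138]; 218 [113, 63, 64]; 219 [111, 55, 57]; 296 [113, 60, 61]; 297 [114, 61, 63]; 298 [111, 58, 59]; 299 [109, 53, 56]; 300 [117, 67, 69]; 301 [160, 165, 158]; 302 [164, 169, 164]; 303 [161, 165, 159]; 304 [160, 164, 157]; 305 [160, 165, 158]; 306 [161, 166, 160]; 307 [162, 166, 161]; 308 [160, 164, 159]; 309 [161, 165, 159]; 310 [162, 164, 158]; 311 [164, 166, 159]; 312 [152, 154, 148]; 313 [98, 98, 95]; 314
[... 1201 characters left out ...]
nch (np.float64(174.7), np.float64(252.3), np.float64(211.3), np.float64(295.7)) held top (np.float64(212.1), np.float64(315.5), np.float64(192.8), np.float64(312.7)) held bottom (np.float64(200.7), np.float64(296.7), np.float64(198.4), np.float64(307.6))
0.002 pile top rim (np.float64(185.5), np.float64(274.1), np.float64(204.1), np.float64(302.4)) pile mid .015 (np.float64(178.1), np.float64(261.2), np.float64(207.9), np.float64(298.9)) bench (np.float64(171.8), np.float64(250.0), np.float64(211.1), np.float64(295.8)) held top (np.float64(208.2), np.float64(312.5), np.float64(192.5), np.float64(313.0)) held bottom (np.float64(197.0), np.float64(293.9), np.float64(198.2), np.float64(307.8))
```

The rim rows put the pile about 3 mm behind the held dish in tool x, consistent with the pose readings. I'll correct that and lower.

Scaled: 0.009 m is 0.18, -0.003 m is -0.06.

Emit:
{"method": "drive_effector", "body": {
  "plan": [
    [[0.055,-0.06,0,0,0],[0.055,0,0,0,0],[0.055,0,0,0.18,0],[0.055,0,0,0.12,0],[0.055,0,0,0.04,0],[0.055,0,0,0,0],[0.055,0,0,0,0],[0.055,0,0,0,0]]
  ]
}}

```text
time_s: 13.95
tcp_pos: [0.5353, 0.2937, 0.0284]
ee_rot: [-2.015, -2.41, -0.0]
wrist_force: [-1.0, 0.1, -0.0]
grip_width: 0.0578
gripper_force: 63.9
```

```bash
python3 - <<'E'
from h import *
w=cam("wrist","w13");st=arm.read_state();T=np.array(st["tcp_pos"]);print(T,st["wrist_force"])
g=w["frame"][:,252:261].mean(1).astype(int)
for r in list(range(186,225)): print(r,g[r].tolist(),end="; ")
E
```

```text
[0.53533564 0.29371487 0.0284534 ] [ 0.07958987  0.84543899 -0.43426904]
186 [92, 93, 87]; 187 [93, 94, 89]; 188 [96, 96, 90]; 189 [91, 92, 87]; 190 [84, 88, 84]; 191 [70, 66, 54]; 192 [52, 35, 15]; 193 [53, 38, 19]; 194 [106, 107, 99]; 195 [147, 147, 136]; 196 [149, 148, 140]; 197 [118, 102, 78]; 198 [79, 69, 48]; 199 [51, 49, 34]; 200 [47, 45, 31]; 201 [58, 58, 48]; 202 [121, 124, 117]; 203 [146, 150, 144]; 204 [160, 165, 161]; 205 [130, 125, 104]; 206 [118, 112, 90]; 207 [117, 114, 94]; 208 [110, 109, 90]; 209 [54, 35, 32]; 210 [44, 19, 17]; 211 [45, 19, 19]; 212 [42, 16, 16]; 213 [54, 35, 33]; 214 [85, 77, 73]; 215 [143, 135, 134]; 216 [153, 148, 149]; 217 [148, 134, 135]; 218 [112, 63, 65]; 219 [111, 56, 57]; 220 [112, 58, 61]; 221 [111, 59, 60]; 222 [112, 59, 60]; 223 [111, 59, 59]; 224 [111, 58, 59];
```

```bash
python3 - <<'E'
from h import *
w=load("w13");st=arm.read_state();T=np.array(st["tcp_pos"]);M=R.from_rotvec(st["ee_rot"]).as_matrix()
def apex(dx,z):
    th=np.linspace(0,2*np.pi,721);c=T+M@[dx,0,0];return proj(w,np.c_[c[0]+.03*np.cos(th),c[1]+.03*np.sin(th),0*th+z])[:,1].min()
xs=np.linspace(-.01,.01,41)
for n,z,r in(("lower",.015,193.7),("upper",.030,201.7),("held",T[2]+.018,214.2)): print(n,np.interp(-r,[-apex(x,z) for x in xs],xs))
E
```

```text
lower -0.001956925952578032
upper -0.0010610139852528229
held -0.0009726569311414099
```

The held dish and the upper pile dish agree to 0.1 mm forward. I'll lower the last bit.

Scaled: 0.001 m is 0.02.

Emit:
{"method": "drive_effector", "body": {
  "plan": [
    [[0.055,0,0,0.02,0],[0.055,0,0,0,0],[0.055,0,0,0,0],[0.055,0,0,0,0]]
  ]
}}

```text
time_s: 14.4
tcp_pos: [0.5353, 0.2936, 0.0274]
ee_rot: [2.015, 2.41, 0.0]
wrist_force: [0.3, 0.0, -0.0]
grip_width: 0.0577
gripper_force: 63.9
```

Emit:
{"method": "drive_effector", "body": {
  "plan": [
    [[0.055,0,0,0.014,0],[0.055,0,0,0,0],[0.055,0,0,0,0],[0.055,0,0,0,0]]
  ]
}}

```text
time_s: 14.8
tcp_pos: [0.5354, 0.2936, 0.0271]
ee_rot: [2.015, 2.41, 0.0]
wrist_force: [-2.6, -1.4, 5.9]
grip_width: 0.0577
gripper_force: 64.6
```

Contact at about 6 N. I'll release slowly.

Emit:
{"method": "drive_effector", "body": {
  "plan": [
    [[0.0585,0,0,0,0],[0.0595,0,0,0,0],[0.0605,0,0,0,0],[0.062,0,0,0,0],[0.065,0,0,0,0],[0.07,0,0,0,0],[0.085,0,0,0,0],[0.085,0,0,0,0],[0.085,0,0,0,0]]
  ]
}}

```text
time_s: 15.7
tcp_pos: [0.5353, 0.2936, 0.0266]
ee_rot: [-2.015, -2.41, -0.0]
wrist_force: [-0.1, -0.2, 0.1]
grip_width: 0.0852
gripper_force: 0.0
```

Emit:
{"method": "drive_effector", "body": {
  "plan": [
    [[0.085,0,0,-0.2,0],[0.085,0,0,-0.4,0],[0.085,0,0,-0.8,0],[0.085,0,0,-0.8,0],[0.085,0,0,-0.6,0],[0.085,-0.6,0,0,0],[0.085,0,0,0,0],[0.085,0,0,0,0],[0.085,0,0,0,0]]
  ]
}}

```text
time_s: 16.6
tcp_pos: [0.5401, 0.2647, 0.1667]
ee_rot: [-2.014, -2.41, -0.0]
wrist_force: [0.2, 1.0, -0.3]
grip_width: 0.0847
gripper_force: 0.0
```

```bash
python3 - <<'E'
from h import *
w=cam("wrist","w14");t=cam("side","t14");s=cam("scene","s14");print(arm.read_state()["tcp_pos"])
p=proj(w,[.5365,.2935,.045])[0];a=w["frame"][int(p[1])-70:int(p[1])+70,int(p[0])-70:int(p[0])+70,::-1]
f=lambda im:cv2.resize(im,(400,300),interpolation=cv2.INTER_CUBIC)
q=proj(t,[.536,.2935,.03])[0].astype(int);b=t["frame"][q[1]-36:q[1]+36,q[0]-48:q[0]+48,::-1]
r=proj(s,[.536,.2935,.03])[0].astype(int);c=s["frame"][r[1]-36:r[1]+36,r[0]-48:r[0]+48,::-1]
d=t["frame"][165:285,180:340,::-1]
cv2.imwrite("pics/c14.png",np.vstack([np.hstack([f(a),f(b)]),np.hstack([f(c),f(d)])]))
E
```

```text
[0.54004062 0.26490084 0.16648125]
```

View pics/c14.png

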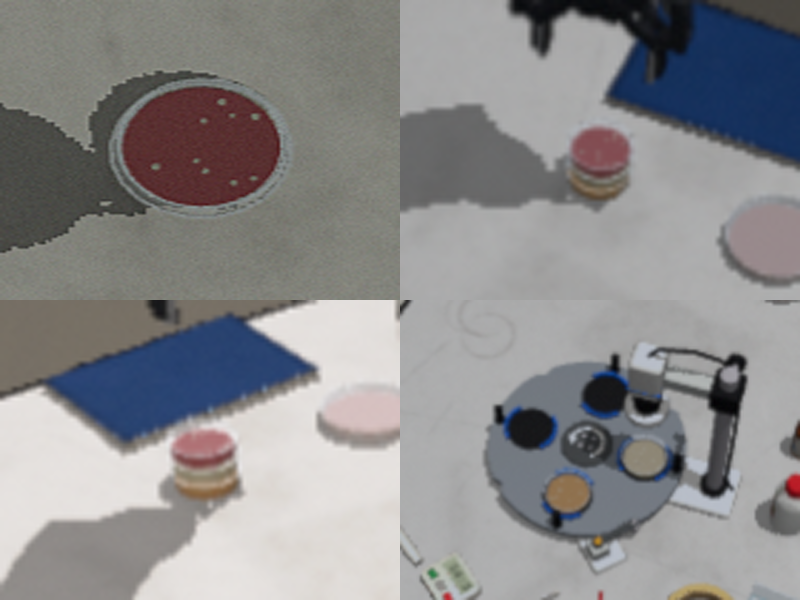

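All views show red squarely on top of the beige/amber pile, at (600,148) in the side crop and (203,445) in the scene crop. The table rests in its notch with beige under the camera and amber at the right, and the hand is clear. I'll hand it in.

```bash
python3 -c "from cell import arm; print(arm.close_job())"
```

```text
the job is handed in; nothing more can be done
None
```

The table was turned one station counter-clockwise and clicked home, the red (photographed) dish was set squarely on the finished pile, and the job was handed in with the arm clear; no verdict was returned.

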